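# Seat a bayonet adapter in its spring socket and hold it home

### The job

Take the steel bayonet adapter with the flat grip bar out of the storage block and set it into the round spring socket with its two lugs in the slots. Push it down against the spring until its collar is flush with the rim, twist it a quarter turn clockwise (seen from above), and finish still holding it there, pressed flush and turned: do not let go, for the spring would lift it again. Leave the round-knobbed plug standing in its hole and the other things on the bench where they are.

Things in the scene. Friction and masses are not known exactly. Their poses are not given: they have to be found in the camera images.
- adapter: Bayonet adapter, plain steel, about 0.18 kg, loose, upright in one hole of the storage block at any yaw. Origin: centre of its foot, z up. Shank 24 mm across, z 0 to 30 mm, foot chamfered 2.5 mm; collar 44 mm across, z 30 to 36; flat grip bar 46 (x) by 16 (y) mm, z 36 to 68 (top).
- adapter_lugs (a point): Point on the adapter's axis at the middle of its two lugs, 11 mm above its foot. The lugs stick out of the shank along the adapter's +x and -x, in line with the grip bar, to 18 mm from the axis; each is 8 mm wide (y) and 6 mm high. Half a turn makes no difference.
- plug: Plain steel plug of the same height (68 mm), shank and collar, but without lugs and with a round knob 32 mm across on top. Loose, stands in the other hole of the block (origin: centre of its foot). Not to be moved.
- holder: Storage block, fixed: plain aluminium, 64 (x) by 170 (y) by 38 mm high, origin at the centre of its underside; two round holes 41 mm across, 34 mm deep, at y = -42 and +42 mm. The collars of adapter and plug rest on its top; which stands in which hole varies.
- socket: Bayonet socket, fixed: steel base plate 116 (x) by 74 (y) by 8 mm, origin at the centre of its underside; on it a round dark housing 54 mm across, rim 56 mm above the bench, bore 26.5 mm. Two lug slots about 11 mm wide open in the rim at +x and -x (along the plate's long side): the adapter drops in with its x along the socket's x, either way round.
- socket_rim (a point): Centre of the socket's mouth at rim height; adapter origin 30 mm below it when the collar is flush. Within 2.5 mm of flush the lugs clear the inner lip and the adapter can turn, clockwise from above only, to a solid stop at about 95 degrees. Past about 76 degrees a pocket lies above the lugs: if let go there, the spring lifts the adapter 6 mm above flush.
- plunger (a joint): Spring plunger in the socket, in m: 0 at rest, grows as it is pressed down (to 0.022). Its top, 30 mm across, is 14 mm below the rim at rest; the shank's foot meets it there and pushes it 16 mm (0.016) down when the collar is flush. Spring 600 N/m, about 10 N at flush.
- marker: A marker pen, 129 mm long, lying on the bench. Bystander, origin at its middle on the bench.
- screwdriver: A screwdriver, 197 mm long, lying on the bench. Bystander.
- tape_roll: A roll of tape, 96 mm across, 25 mm high, lying flat on the bench. Bystander.
- parts_dish_1: A small round dish of parts, 70 mm across, 16 mm high. Bystander.
Not all that is in view belongs to the job. Leave any purple look-alike of the adapter alone.

How it is judged (in metres and radians):
On the way, in this order (a step that is already met when the one before it is completed fails the run):
1. the adapter is pushed down against the spring with its lugs in the slots (not yet turned, collar within 4 mm of the rim) (horizontal distance between adapter and socket_rim below 0.003 m and z of adapter in the frame of socket_rim below -0.026 m and angle between the x axis of adapter and the x axis of socket, either way round below 0.3 rad), for 0.05 s.
2. it is twisted a quarter turn (at least 75 degrees) with the collar within 4 mm of the rim (horizontal distance between adapter and socket_rim below 0.003 m and z of adapter in the frame of socket_rim below -0.026 m and angle between the x axis of adapter and the x axis of socket, either way round above 1.3 rad), for 0.1 s.
At the end, for the whole second after the job is handed in: The adapter stands in the socket (axis within 3 mm, tilt under 4 degrees), turned at least 75 degrees, its collar within 2 mm of the rim, plunger down 13.5 mm or more, at rest, the fingers still holding it (over 3 N); the round-knobbed plug is still upright (horizontal distance between adapter and socket_rim below 0.003 m and angle between adapter's own z axis and vertical below 0.07 rad and angle between the x axis of adapter and the x axis of socket, either way round above 1.3 rad and z of adapter in the frame of socket_rim below -0.028 m and value of joint plunger above 0.0135 m and contact force between the fingers and adapter above 3 N and linear speed of adapter below 0.02 m/s and angle between plug's own z axis and vertical below 0.1 rad); the arm keeps its last pose, push and grip.
It fails at once if the round-knobbed plug is moved more than 15 mm (distance of plug from where it was at the start of the episode above 0.015 m).
It fails at once if a bystander on the bench is moved more than 20 mm (distance of any of marker, screwdriver, tape_roll, parts_dish_1 from where it was at the start of the episode above 0.02 m).
It also fails if it takes over 40 s, if anything falls off the work surface, if the arm or the gripper's body presses on something with over 40 N, if the wrist force passes 120 N, or if a joint passes its speed limit or range.

### The arm

A 6-joint arm with a two-finger parallel gripper is mounted at the origin on a cart in front of the work surface, level with it; the furniture and walls round the work are solid. World frame = base frame: x ahead of the robot, y to its left, z up, the work surface at z = 0. Lengths are in mm, angles in rad, forces in N, time in s.
With the tool pointing down it reaches from about 400 to 925 mm from the base axis. Payload 12.5 kg.
Tool frame: the origin (TCP) lies at the very end of the fingers, on their centre line; the grasp point (between the pads) lies env.grip_point_offset behind it (env.grip_point_offset is the distance from the TCP to the grasp point, in mm); y points along the fingers, z is the direction in which the jaws open and shut, and the axes are right-handed (so a half turn about y gives the same grasp; the last joint's range is limited). The gripper opens to 95 mm and grips with 3 to 60 N. Pads are 20 mm wide; open, the fingers measure 119 mm over their backs; the gripper's body (75 mm by 180 mm) begins 59 mm behind the grasp point.
Start: joints at [1.079, 0.491, 1.559, -0, 1.092, -0.106], TCP at [235.173, 579.086, 214.661] pointing down, gripper open.
Joint ranges: [-3.1, 3.1], [-0.84, 2.19], [0.05, 2.79], [-1.13, 4.28], [0.06, 2.93], [-2.69, 2.69]. Speed limits (rad/s): [2.22, 2.22, 2.79, 3.14, 3.14, 3.14].

### API

Orientations are given as [roll, pitch, yaw] about the fixed x, y, z axes, in that order (R = Rz(yaw) Ry(pitch) Rx(roll)).
In Python, from cell import readout, read_camera, env, nets gives the robot as it stands.
- The arm moves only by the tool apply_moves, never from a script. Its argument "increments" is a list of rows, each a list of 3 entries, a list of its own where there are three numbers: the shift along the tool's x, y, z in cm, then the turn, a rotation vector about the tool's x, y, z in degrees, then the finger opening in cm, from 0 to 9.51. A call has exactly 5 rows; each row shifts and turns the pose as measured when the row begins, along the tool's axes as they then stand; what a row does not reach is not made up. A row lasts 1/8 s, in which the tool goes at most 62.5 mm and 10.7 degrees, less where a joint would pass 70% of its speed; a pose out of reach is approached as far as the arm can. A call with a gripper value outside its range is refused whole. The fingers move at their own pace and stop on an object; the grip force is fixed at half the most. Time passes only in rows, so rows that do not move let the fingers close, or fill a call up. It gives the time, the measured TCP pose, the force and the opening at its end, in the units of the state.
- readout.state(): the state, without advancing time (a new reading comes with each control period).
- read_camera(name): name is "scene" or "top" or "wrist"; returns a dict with "img" (480x640x3 uint8, red, green, blue), "vfov" (degrees; the focal length in pixels is half the picture's height over the tangent of half this angle, whatever the lens; pixels are square), "cx", "cy" (the principal point, pixels), "rvec" (rotation vector, rad) and "tvec" (3), from world to camera coordinates, as OpenCV has them; the wrist camera has in their place "mount" (4x4, takes a point from camera to tool coordinates, whose origin is the TCP and whose axes are the tool frame's). Camera axes: x right, y down, z forward; pixel columns grow to the right and rows downward; lengths in mm; the calibration is good to about 2 mm. A picture is of the moment at which its call begins: read the wrist's pose just before it. There is no depth.
- env.job_done(): hands the job in, once; it reports no verdict.
Trained networks look in a picture, given as the dict that the camera call returned (one of the last four; its "shot" number tells which), for a name from the list of things; names that differ only in an ending like _2 or _b are one class to them, and where a whole thing is asked for, a point or a joint stands for the part that bears it (a point fixed in the world has none). Each returns a list of dicts, best first, with "confidence" (0 to 1); they miss things now and then, are a little off and sometimes report something else, mostly with a low value. They report only what shows in the picture. A call takes as long as a camera call. They do not tell look-alikes from the thing itself.
- nets.look_for(picture, thing): "point" ([x, y, z] in mm, in the coordinates of the camera as it stood for that picture, good to about 4 mm: the middle of the surface that is visible of it).
- nets.mark_of(picture, thing): "point" ([x, y, z] in mm, in the coordinates of the camera as it stood for that picture, good to about 4 mm: a listed point, or the origin of a listed thing).
The state is a dict: "t": time; "joints": joint angles; "qvel": joint speeds; "tau": joint torques, N m; "eef_pos": TCP position; "tcp_rot": TCP orientation; "ft_force": force on the tool from outside, world axes, zero at the start; "moment": the same for the moment, N m; "opening": opening from 0.0 (shut) to 1.0 (fully open).
Only numpy, scipy, OpenCV 4.12 (cv2) and the standard library are available. Lean on these libraries where they do the work, as an engineer would, in place of code of your own. Each camera call takes 0.05 s, during which the arm holds its last target. There are 200 camera calls.

## Working session

There is one attempt and no reset: what is moved stays moved. The work goes in short steps, Python scripts to look and compute and a tool call to move; the robot and the scene stay as the last step left them, time stands still between calls to the robot, and variables do not carry over. Pictures are saved under pics/ and viewed, about 8 in all and at most 12, crops included, and the job is handed in when it is done.

Besides the shell and the picture viewer there is one more tool, called after ">>>" in YAML: its name, and indented under it one key for each argument. apply_moves: Moves the arm, as the interface text tells. Its arguments: {"type":"object","properties":{"increments":{"type":"array"}},"required":["increments"]}

```bash
mkdir -p pics; cat > h.py <<'E'
import numpy as np, cv2
from scipy.spatial.transform import Rotation as R
from cell import readout, read_camera, env, nets
def cam2world(p,pt,st=None):
    pt=np.array(pt,float)
    if 'mount' in p and p['mount'] is not None:
        M=np.array(p['mount']); q=M[:3,:3]@pt+M[:3,3]
        return R.from_euler('xyz',st['tcp_rot']).as_matrix()@q+np.array(st['eef_pos'])
    Rm=cv2.Rodrigues(np.array(p['rvec'],float))[0]
    return Rm.T@(pt-np.array(p['tvec']).ravel())
def f(p): return 240/np.tan(np.radians(p['vfov'])/2)
def pix(p,pt): return [round(float(f(p)*pt[0]/pt[2]+p['cx'])),round(float(f(p)*pt[1]/pt[2]+p['cy']))]
def ray(p,uv,z,st=None):
    d=[(uv[0]-p['cx'])/f(p),(uv[1]-p['cy'])/f(p),1]
    o=cam2world(p,[0,0,0],st); w=cam2world(p,d,st)-o
    return o+w*(z-o[2])/w[2]
def save(p,n): cv2.imwrite('pics/'+n+'.png',p['img'][:,:,::-1])
E
python3 - <<'E'
from h import *
s=readout.state(); print(s, env.grip_point_offset)
for c in ['top','scene']:
    p=read_camera(c); save(p,c+'0'); print(c,{k:v for k,v in p.items() if k!='img'})
    for n in ['adapter','plug','holder','socket','socket_rim','adapter_lugs','marker','screwdriver','tape_roll','parts_dish_1']:
        for d in nets.mark_of(p,n)[:2]: print(n,round(d['confidence'],2),cam2world(p,d['point']).round(),pix(p,d['point']))
E
```

```text
{'t': 0.0, 'joints': array([ 1.07942369e+00,  4.91537732e-01,  1.55944968e+00, -3.70749743e-05,
        1.09170982e+00, -1.05599939e-01]), 'qvel': array([-8.59664088e-05,  1.75807403e-03, -8.00531610e-05, -4.90651781e-05,
       -1.57104692e-03,  2.53765037e-04]), 'tau': array([-2.47695170e-03, -6.12673616e+01, -2.58168054e+01,  6.90575852e-02,
        4.84452350e-02, -1.20375644e-04]), 'eef_pos': array([235.04148609, 578.85265299, 214.07523378]), 'tcp_rot': array([-1.57189822e+00,  8.37279890e-05, -3.85755637e-01]), 'ft_force': array([ 0.14714317, -0.55688952,  0.66217643]), 'moment': array([0.01658039, 0.02794074, 0.00353874]), 'opening': 0.9974626796199431} 18.8
top {'vfov': 56.226919790438764, 'cx': 319.5759550120121, 'cy': 242.95618569783693, 'rvec': array([ 2.157642  , -2.12617254,  0.11512046]), 'tvec': array([-114.33754425,  625.92330893,  848.22192558]), 'shot': 1}
adapter 0.75 [ 577. -304.   -4.] [417, 272]
adapter 0.67 [ 479. -297.    8.] [415, 320]
plug 0.7 [ 472. -215.    4.] [373, 323]
holder 0.88 [ 477. -256.    3.] [394, 321]
socket 0.89 [507. -18.   2.] [276, 304]
so
[... 593 characters left out ...]
,  663.28629106]), 'shot': 2}
adapter 0.95 [ 481. -298.   11.] [314, 335]
adapter 0.89 [ 577. -301.   -2.] [363, 320]
plug 0.9 [ 478. -219.    7.] [283, 313]
holder 0.75 [ 474. -262.   -2.] [297, 332]
socket 0.63 [503. -16.  -2.] [237, 263]
socket_rim 0.72 [ 691. -241.   -1.] [387, 280]
socket_rim 0.56 [504. -21.  54.] [236, 238]
adapter_lugs 0.77 [ 486. -295.   19.] [316, 329]
adapter_lugs 0.77 [ 572. -311.   11.] [365, 318]
marker 0.74 [714. -15.  -1.] [322, 233]
marker 0.73 [ 477. -215.    9.] [281, 311]
screwdriver 0.95 [670. -93.   1.] [328, 252]
screwdriver 0.25 [ 475. -259.   -2.] [296, 331]
tape_roll 0.67 [ 750. -295.   -5.] [431, 284]
parts_dish_1 0.84 [ 691. -237.   -3.] [385, 280]
```

View pics/top0.png

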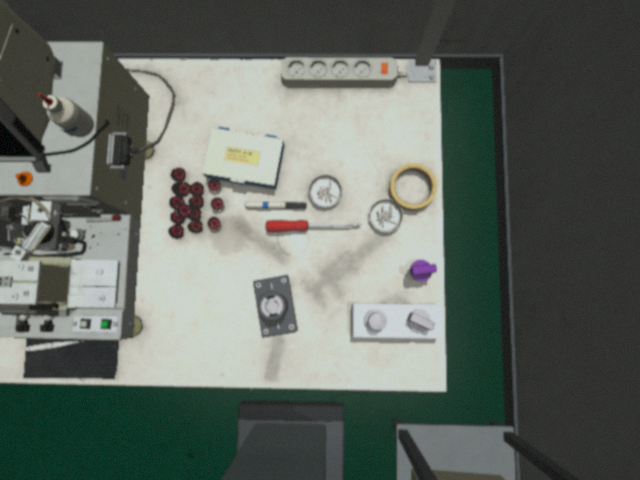

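View pics/scene0.png

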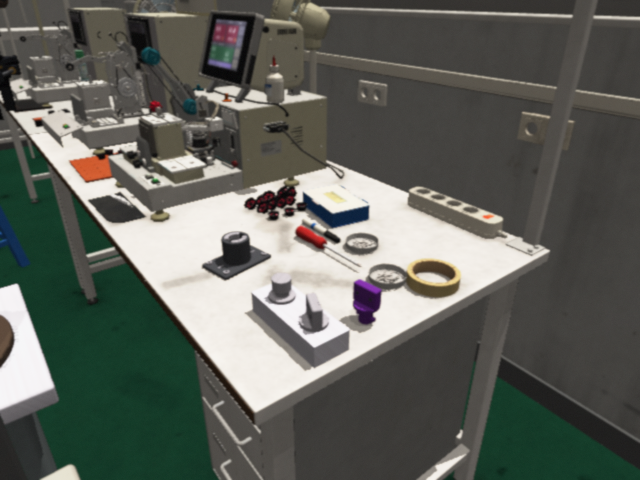

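Top view: the candidates for the adapter are the flat-bar steel part at top px (420,321), the round-knobbed plug at (375,321) and the purple look-alike at (423,271). I pick the steel flat bar at (420,321); in the scene view it is at (314,310). I'll move over it for a close check.

>>> apply_moves:
  increments:
    - [[3.7,-1.0,-4.2],[0,0,0],4.5]
    - [[3.7,-1.0,-4.2],[0,0,0],4.5]
    - [[3.7,-1.0,-4.2],[0,0,0],4.5]
    - [[3.7,-1.0,-4.2],[0,0,0],4.5]
    - [[3.7,-1.0,-4.2],[0,0,0],4.5]

```text
t: 1.72
eef_pos: [328.8, 310.1, 264.7]
tcp_rot: [-1.571, -0.0, -0.38]
ft_force: [0.3, 0.8, 0.4]
opening: 0.53
```

>>> apply_moves:
  increments:
    - [[3.7,-0.6,-4.2],[0,0,0],4.5]
    - [[3.7,-0.6,-4.2],[0,0,0],4.5]
    - [[3.7,-0.6,-4.2],[0,0,0],4.5]
    - [[3.7,-0.6,-4.2],[0,0,0],4.5]
    - [[3.7,-0.6,-4.2],[0,0,0],4.5]

```text
t: 2.35
eef_pos: [424.4, 37.7, 297.7]
tcp_rot: [-1.568, -0.005, -0.379]
ft_force: [0.7, 0.9, 0.1]
opening: 0.477
```

```bash
python3 - <<'E'
from h import *
s=readout.state(); p=read_camera('wrist'); save(p,'w1')
print(p['vfov'],p['cx'],p['cy']);print(np.round(p['mount'],3)); print(s['joints'])
for n in ['socket','socket_rim','plunger','adapter']:
    for d in nets.mark_of(p,n)[:2]: print(n,round(d['confidence'],2),cam2world(p,d['point'],s).round(1),pix(p,d['point']))
E
```

```text
59.56328867624019 315.9534514178734 233.7424906535004
[[ 0.00000e+00  9.62000e-01  2.73000e-01 -7.65800e+01]
 [ 1.00000e-03 -2.73000e-01  9.62000e-01 -1.70347e+02]
 [ 1.00000e+00 -0.00000e+00 -1.00000e-03 -1.28400e+00]
 [ 0.00000e+00  0.00000e+00  0.00000e+00  1.00000e+00]]
[-6.73990903e-02  1.08984757e-01  1.89171566e+00  1.24386877e-03
  1.13571477e+00 -1.25930747e+00]
socket 0.96 [ 5.008e+02 -1.630e+01 -1.000e-01] [298, 261]
socket_rim 0.75 [503.7 -19.4  58.8] [295, 283]Traceback (most recent call last):
  File "<stdin>", line 5, in <module>
ValueError: it knows: adapter, adapter_lugs, holder, marker, parts_dish, plug, screwdriver, socket, socket_rim, tape_roll
```

View pics/w1.png

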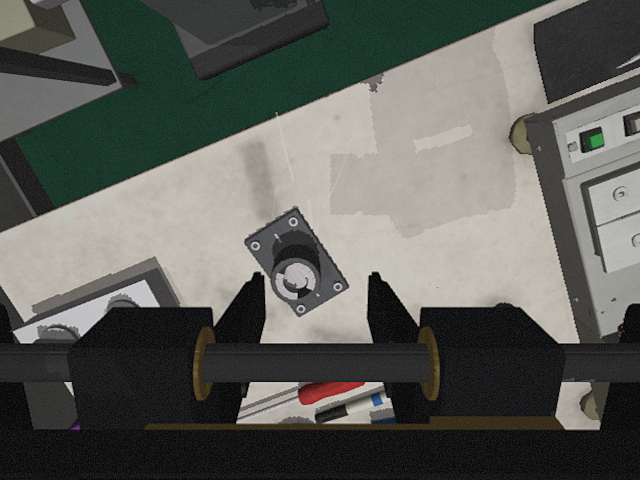

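The wrist view shows the socket at px (295,281), with its plate's long side along about 10° world yaw. Now over to the adapter.

>>> apply_moves:
  increments:
    - [[3.4,0.5,-5.0],[0,0,0],4.5]
    - [[3.4,0.5,-5.0],[0,0,0],4.5]
    - [[3.4,0.5,-5.0],[0,0,0],4.5]
    - [[3.4,0.5,-5.0],[0,0,0],4.5]
    - [[3.4,0.5,-5.0],[0,0,0],4.5]

```text
t: 3.12
eef_pos: [491.9, -256.9, 272.6]
tcp_rot: [-1.566, -0.006, -0.372]
ft_force: [0.9, -0.2, -0.1]
opening: 0.474
```

>>> apply_moves:
  increments:
    - [[0,0,-2.0],[0,10.5,0],4.5]
    - [[0,0,-1.5],[0,10.5,0],4.5]
    - [[0,0,0],[0,10.5,0],4.5]
    - [[0,0,0],[0,10.5,0],4.5]
    - [[0,0,0],[0,10.5,0],4.5]

```text
t: 3.75
eef_pos: [478.6, -286.4, 269.8]
tcp_rot: [-1.565, 0.004, -1.309]
ft_force: [-0.5, 0.5, -0.4]
opening: 0.471
```

>>> apply_moves:
  increments:
    - [[0,0,0],[0,10.5,0],4.5]
    - [[0,0,0],[0,10.5,0],4.5]
    - [[0,0,0],[0,10.5,0],4.5]
    - [[0,0,0],[0,10.5,0],4.5]
    - [[0,0,0],[0,10.5,0],4.5]

```text
t: 4.38
eef_pos: [481.2, -278.6, 269.2]
tcp_rot: [-1.573, 0.008, -2.246]
ft_force: [-1.3, 0.3, -0.3]
opening: 0.475
```

```bash
python3 - <<'E'
from h import *
s=readout.state(); p=read_camera('wrist'); save(p,'w2'); np.savez('w2.npz',**{k:np.array(v) for k,v in p.items()},pos=s['eef_pos'],rot=s['tcp_rot'])
print(s['eef_pos'],s['tcp_rot'],s['joints'])
for n in ['adapter','adapter_lugs','plug','holder']:
    for d in nets.mark_of(p,n)[:2]: print(n,round(d['confidence'],2),cam2world(p,d['point'],s).round(1),pix(p,d['point']))
E
```

```text
[ 481.1833465  -278.55287402  269.22841804] [-1.57266832  0.00776056 -2.24646932] [-0.64740662  0.3399467   1.65613984  0.00856772  1.14717183  0.02473068]
adapter 0.95 [ 479.9 -302.5    9.4] [329, 211]
adapter 0.55 [ 579.8 -308.8    3.9] [409, 155]
adapter_lugs 0.87 [ 575.9 -308.7   15.1] [408, 158]
adapter_lugs 0.57 [ 475.2 -299.    20.2] [323, 213]
plug 0.95 [ 483.3 -215.7    4.2] [279, 143]
holder 0.68 [ 4.784e+02 -2.584e+02 -4.000e-01] [301, 178]
```

View pics/w2.png

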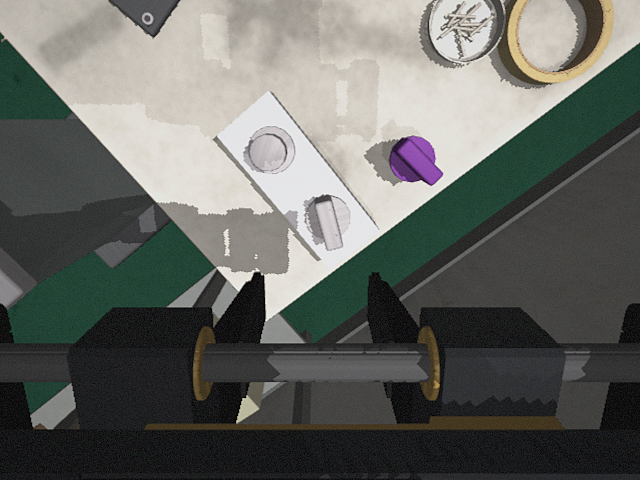

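It shows the steel flat-bar adapter at (329,222), the plug at (270,150) and the purple look-alike at (413,160). A close crop comes next to fix the bar's corners.

```bash
python3 - <<'E'
import cv2
i=cv2.imread('pics/w2.png')[170:270,270:400]
cv2.imwrite('pics/c2.png',cv2.resize(i,None,fx=6,fy=6,interpolation=cv2.INTER_CUBIC))
E
```

```text
(no output)
```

View pics/c2.png

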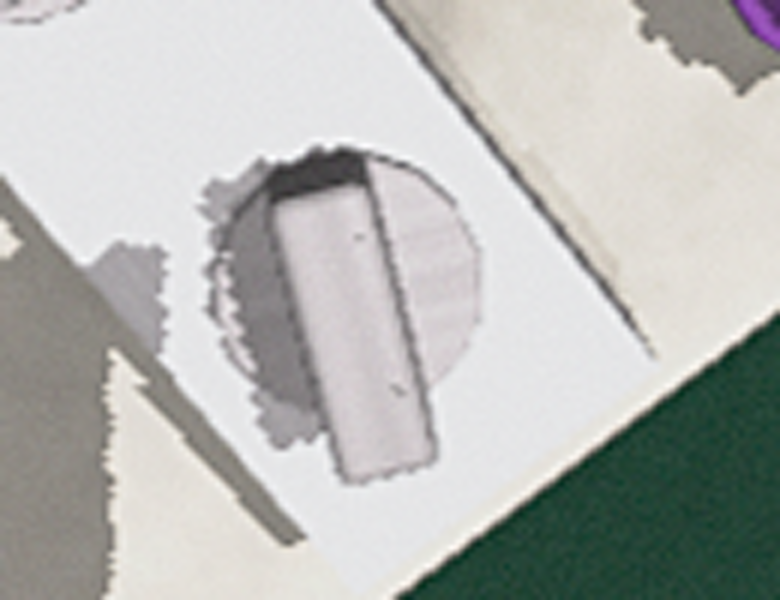

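This confirms a plain steel flat bar, with top corners at crop px (272,203), (360,182), (437,458) and (347,482).

```bash
python3 - <<'E'
from h import *
d=np.load('w2.npz'); p={k:d[k] for k in d}; s={'eef_pos':d['pos'],'tcp_rot':d['rot']}
C=np.array([(272,203),(360,182),(437,458),(347,482)])/6+[270,170]
W=np.array([ray(p,c,76,s) for c in C]); print(W.round(1)); m=W.mean(0)
print('c',m, 'collar', ray(p,np.array([346,285])/6+[270,170],44,s))
v=(W[3]+W[2]-W[0]-W[1])/2; print(np.linalg.norm(v),np.degrees(np.arctan2(v[1],v[0])))
print(np.linalg.norm(W[0]-W[1]))
# socket plate from w1 (pose fixed at that moment)
E
```

```text
[[ 482.  -277.5   76. ]
 [ 494.  -283.2   76. ]
 [ 476.9 -323.8   76. ]
 [ 463.9 -318.2   76. ]]
c [ 479.18398282 -300.67117291   76.        ] collar [ 478.76243027 -300.47148671   44.        ]
44.3223513690007 -113.42776017159771
13.305535447480414
```

>>> apply_moves:
  increments:
    - [[0,0,0],[0,-7.6,0],4.5]
    - [[0,0,0],[0,-7.6,0],4.5]
    - [[1.0,4.6,0.35],[0,0,0],4.5]
    - [[1.1,4.6,0.35],[0,0,0],4.5]
    - [[0,4.6,0],[0,0,0],4.5]

```text
t: 5.25
eef_pos: [482.4, -301.2, 131.3]
tcp_rot: [-1.562, 0.005, -1.943]
ft_force: [0.3, -0.1, -0.2]
opening: 0.471
```

```bash
python3 - <<'E'
from h import *
s=readout.state(); p=read_camera('wrist'); save(p,'w3'); np.savez('w3.npz',**{k:np.array(v) for k,v in p.items()},pos=s['eef_pos'],rot=s['tcp_rot'])
print(s['eef_pos'],s['tcp_rot'])
for n in ['adapter','adapter_lugs']:
    for d in nets.mark_of(p,n)[:2]: print(n,round(d['confidence'],2),cam2world(p,d['point'],s).round(1),pix(p,d['point']))
cv2.imwrite('pics/c3.png',cv2.resize(cv2.imread('pics/w3.png')[150:350,200:450],None,fx=3,fy=3,interpolation=cv2.INTER_CUBIC))
E
```

```text
[ 482.44728781 -301.16357503  131.28431392] [-1.56176228  0.00533761 -1.94290947]
adapter 0.78 [ 478.  -301.3    8.9] [308, 227]
adapter 0.75 [ 576.6 -312.5    1.9] [441, 190]
adapter_lugs 0.92 [ 475.4 -301.5   17.1] [305, 231]
adapter_lugs 0.71 [ 576.8 -310.1   15.4] [446, 190]
```

View pics/c3.png

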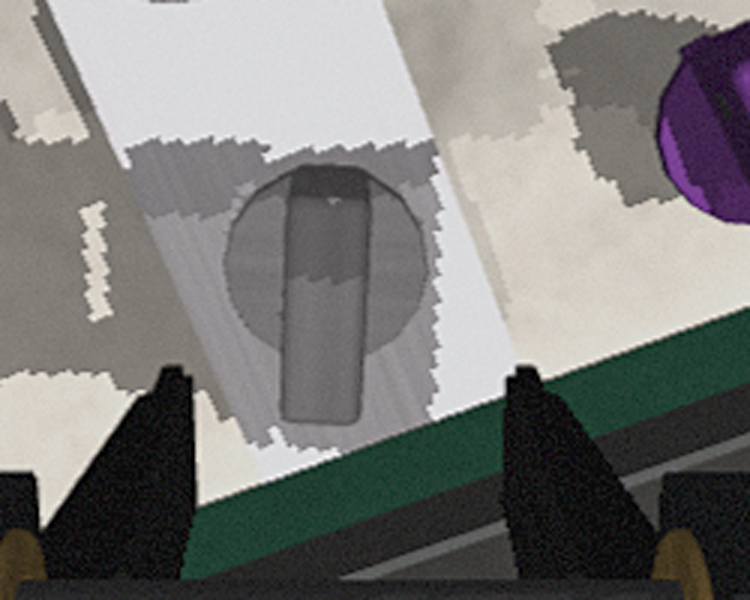

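The crop shows the bar's top between (289,197), (371,197), (360,422) and (281,419), with the fingers on either side and the bar slightly left of their middle. I'll compute the correction.

```bash
python3 - <<'E'
from h import *
d=np.load('w3.npz'); p={k:d[k] for k in d}; s={'eef_pos':d['pos'],'tcp_rot':d['rot']}
C=np.array([(289,197),(371,197),(360,422),(281,419)])/3+[200,150]
W=np.array([ray(p,c,76,s) for c in C]); m=W.mean(0); v=(W[3]+W[2]-W[0]-W[1])/2
print(m,np.linalg.norm(v),np.linalg.norm(W[1]-W[0]),np.degrees(np.arctan2(v[1],v[0])), np.degrees(s['tcp_rot']))
Rm=R.from_euler('xyz',s['tcp_rot']).as_matrix(); print('tool shift',Rm.T@(m-s['eef_pos']))
print('collar',ray(p,np.array([327,262])/3+[200,150],44,s))
E
```

```text
[ 479.20786862 -300.0553744    76.        ] 44.46660303606449 15.11010477364803 -113.93344981590838 [ -89.48238709    0.30582235 -111.32051268]
tool shift [ 0.44052932 55.24959233 -3.91992256]
collar [ 479.52512644 -299.61805712   44.        ]
```

>>> apply_moves:
  increments:
    - [[0,1.0,-0.4],[-0.5,2.5,-0.3],4.5]
    - [[0,2.5,0],[0,0,0],4.5]
    - [[0,2.5,0],[0,0,0],4.5]
    - [[0,1.5,0],[0,0,0],4.5]
    - [[0,0,0],[0,0,0],4.5]

```text
t: 6.02
eef_pos: [482.9, -301.1, 65.0]
tcp_rot: [-1.562, -0.002, -1.981]
ft_force: [-0.4, -0.2, 0.7]
opening: 0.472
```

```bash
python3 - <<'E'
from h import *
s=readout.state(); Rm=R.from_euler('xyz',s['tcp_rot']).as_matrix()
print(s['eef_pos'],np.degrees(s['tcp_rot']),'shift',Rm.T@(np.array([479.3,-300.1,48.])-s['eef_pos']))
E
```

```text
[ 482.93175146 -301.12580228   64.98715116] [ -89.49601723   -0.12316983 -113.51664859] shift [ 0.47200304 16.95465573 -3.88870872]
```

>>> apply_moves:
  increments:
    - [[0,0,-0.4],[-0.5,0,0],4.5]
    - [[0,0,-0.2],[0,0,0],4.5]
    - [[0,0.9,-0.1],[-0.3,0,0],4.5]
    - [[0,0.8,0],[0,0,0],4.5]
    - [[0,0.2,0],[0,0,0],4.5]

```text
t: 6.65
eef_pos: [477.0, -298.9, 47.6]
tcp_rot: [-1.573, -0.003, -1.981]
ft_force: [-0.1, -0.4, -0.1]
opening: 0.472
```

```bash
python3 - <<'E'
from h import *
s=readout.state(); Rm=R.from_euler('xyz',s['tcp_rot']).as_matrix()
print(s['eef_pos'],np.degrees(s['tcp_rot']),'shift',Rm.T@(np.array([479.3,-300.1,48.])-s['eef_pos']))
E
```

```text
[ 477.01241742 -298.8666144    47.57187189] [ -90.13875817   -0.18217711 -113.47543799] shift [ 0.22138756 -0.43369648  2.5885252 ]
```

>>> apply_moves:
  increments:
    - [[0,0,0.25],[0,0,0],4.5]
    - [[0,0,0],[0,0,0],3.0]
    - [[0,0,0],[0,0,0],1.0]
    - [[0,0,0],[0,0,0],0]
    - [[0,0,0],[0,0,0],0]

```text
t: 7.28
eef_pos: [479.5, -300.0, 47.4]
tcp_rot: [-1.574, -0.003, -1.98]
ft_force: [-0.5, 0.5, -0.9]
opening: 0.167
```

>>> apply_moves:
  increments:
    - [[0,0,0],[0,0,0],0]
    - [[0,0,0],[0,0,0],0]
    - [[0,0,0],[0,0,0],0]
    - [[0,0,0],[0,0,0],0]
    - [[0,0,0],[0,0,0],0]

```text
t: 7.9
eef_pos: [479.5, -300.0, 47.4]
tcp_rot: [-1.573, -0.003, -1.981]
ft_force: [0.1, -0.7, -1.6]
opening: 0.167
```

Gripped: the opening is 15.9 mm, which matches the bar. Next I lift straight up and head for the socket.

>>> apply_moves:
  increments:
    - [[0,-1.0,0],[0,0,0],0]
    - [[0,-2.5,0],[0,0,0],0]
    - [[0,-3.5,0],[0,0,0],0]
    - [[0,-3.5,0],[0,0,0],0]
    - [[0,-3.0,0],[0,0,0],0]

```text
t: 8.52
eef_pos: [479.0, -299.0, 186.6]
tcp_rot: [-1.578, -0.002, -1.981]
ft_force: [0.1, -1.3, -2.4]
opening: 0.167
```

>>> apply_moves:
  increments:
    - [[0,-1.5,0],[0,-10,0],0]
    - [[0,-1.5,0],[0,-10,0],0]
    - [[0,0,0],[0,-10,0],0]
    - [[0,0,0],[0,-10,0],0]
    - [[0,0,0],[0,-10,0],0]

```text
t: 9.15
eef_pos: [479.1, -298.7, 224.1]
tcp_rot: [-1.574, -0.002, -1.081]
ft_force: [0.0, -0.1, -0.8]
opening: 0.163
```

>>> apply_moves:
  increments:
    - [[0,0,0],[0,-10,0],0]
    - [[0,0,0],[0,-10,0],0]
    - [[0,0,0],[0,-10,0],0]
    - [[0,0,0],[0,-10,0],0]
    - [[0,0,0],[0,-10,0],0]

```text
t: 9.78
eef_pos: [478.2, -297.9, 227.4]
tcp_rot: [-1.575, 0.0, -0.178]
ft_force: [0.2, -1.1, -2.1]
opening: 0.166
```

>>> apply_moves:
  increments:
    - [[0,0,0],[0,-10,0],0]
    - [[0,0,0],[0,-9.5,0],0]
    - [[2.8,1.0,5.2],[0,0,0],0]
    - [[2.8,1.0,5.2],[0,0,0],0]
    - [[2.8,1.0,5.2],[0,0,0],0]

```text
t: 10.4
eef_pos: [534.0, -128.9, 199.6]
tcp_rot: [-1.577, -0.001, 0.171]
ft_force: [-0.4, 0.1, -1.9]
opening: 0.165
```

>>> apply_moves:
  increments:
    - [[2.8,1.0,5.0],[0,0,0],0]
    - [[2.8,1.0,5.0],[0,0,0],0]
    - [[0,0,1.0],[0,0,0],0]
    - [[0,0,0],[0,0,0],0]
    - [[0,0,0],[0,0,0],0]

```text
t: 11.02
eef_pos: [571.0, -5.0, 180.6]
tcp_rot: [-1.578, -0.002, 0.174]
ft_force: [-0.1, 0.4, -1.6]
opening: 0.169
```

```bash
python3 - <<'E'
from h import *
s=readout.state(); p=read_camera('wrist'); save(p,'w4'); np.savez('w4.npz',**{k:np.array(v) for k,v in p.items()},pos=s['eef_pos'],rot=s['tcp_rot'])
print(s['eef_pos'],np.degrees(s['tcp_rot']),s['joints'])
for n in ['socket','socket_rim','adapter','adapter_lugs']:
    for d in nets.mark_of(p,n)[:2]: print(n,round(d['confidence'],2),cam2world(p,d['point'],s).round(1),pix(p,d['point']))
E
```

```text
[570.95656056  -4.98667313 180.55321507] [-90.39958578  -0.13577893   9.99347244] [-0.12154155  0.45054665  1.73588695 -0.0073468   0.95087099 -1.86249312]
socket 0.92 [501.8 -18.7   2.2] [318, 123]
socket_rim 0.66 [506.  -15.7  57.4] [321, 132]
adapter 0.6 [502.8 -21.7   2.2] [314, 124]
adapter 0.58 [572.2 -10.8 142.2] [308, 267]
```

View pics/w4.png

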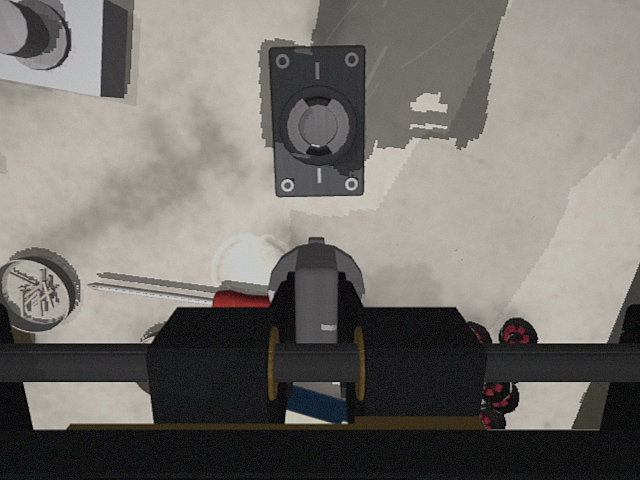

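The socket is at (319,126), its slots at top and bottom (317,100) and (318,151). The held adapter is at (316,265), its lug visible at (316,240). I'll crop for detail.

```bash
python3 - <<'E'
import cv2
i=cv2.imread('pics/w4.png')
a=cv2.resize(i[40:200,260:380],None,fx=3.7,fy=3.7,interpolation=cv2.INTER_CUBIC)
b=cv2.resize(i[220:300,255:375],None,fx=3,fy=3,interpolation=cv2.INTER_CUBIC)
b=cv2.copyMakeBorder(b,0,a.shape[0]-b.shape[0],0,0,cv2.BORDER_CONSTANT)
cv2.imwrite('pics/c4.png',cv2.hconcat([a,b[:,:356]]))
print(a.shape)
E
```

```text
(592, 444, 3)
```

View pics/c4.png

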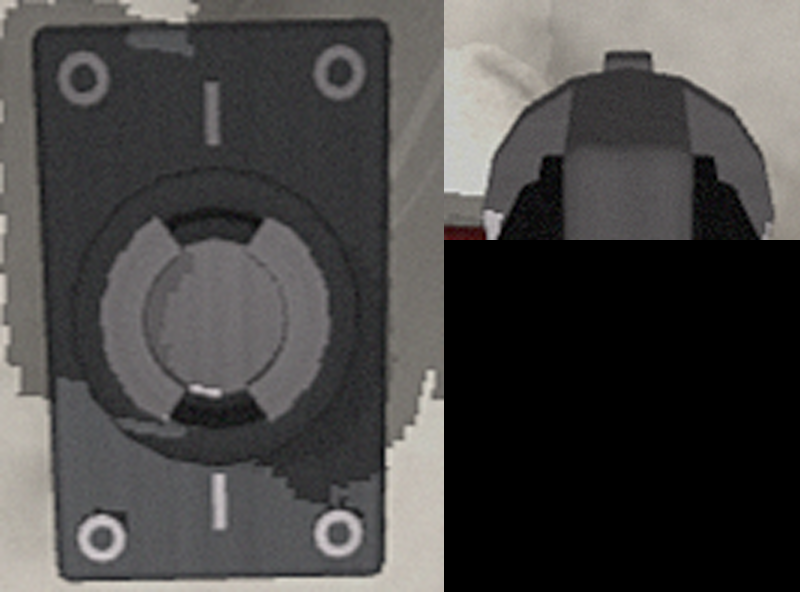

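```bash
python3 - <<'E'
from h import *
d=np.load('w4.npz'); p={k:d[k] for k in d}; s={'eef_pos':d['pos'],'tcp_rot':d['rot']}
A=lambda c: np.array(c)/3.7+[260,40]
B=lambda c: (np.array(c)-[444,0])/3+[255,220]
for n,c in [('bore',(215,316)),('outer',(216,315.5))]: print(n,ray(p,A(c),56,s))
S=[ray(p,A(c),8,s) for c in [(83,78),(340,72),(101,537),(338,533),(212,113),(219,502)]]
an=lambda v: np.degrees(np.arctan2(v[1],v[0]))
print('yaw',an(S[2]-S[0]),an(S[3]-S[1]),an(S[5]-S[4]),'mid screws',np.mean(S[:4],0),(S[4]+S[5])/2)
C=np.array([(40,30),(388,22),(60,578),(383,572)]);Q=[ray(p,A(c),8,s) for c in C]
print('corners',np.mean(Q,0),an(Q[2]-Q[0]),an(Q[3]-Q[1]),np.linalg.norm(Q[2]-Q[0]))
Rm=R.from_euler('xyz',s['tcp_rot']).as_matrix()
t=s['eef_pos']; zo=t[2]-39.4
for n,c,z in [('lugtip top',(628,54),zo+14),('collarL',(487,205),zo+36),('collarR',(773,205),zo+36),('collar far',(630,70),zo+36)]:
    print(n,(Rm.T@(ray(p,B(c),z,s)-t)).round(1))
E
```

```text
bore [502.02045758 -18.13160513  56.        ]
outer [501.90087112 -17.96599963  56.        ]
yaw 11.125914859051976 11.050447032835214 11.121207221049362 mid screws [502.83898436 -18.01909466   8.        ] [502.81973774 -18.0035854    8.        ]
corners [502.62353923 -17.58880008   8.        ] 10.539819817042195 11.239505003687032 113.41661116932009
lugtip top [-19.7  25.4  -1.3]
collarL [ -2.7   3.5 -22.4]
collarR [-2.8  3.3 20.3]
collar far [-23.8   3.4  -1. ]
```

>>> apply_moves:
  increments:
    - [[-2.3,0,0.1],[0.4,-1.1,0],0]
    - [[-2.3,0,0],[0,0,0],0]
    - [[-2.2,2.5,0],[0,0,0],0]
    - [[0,2.5,0],[0,0,0],0]
    - [[0,2.0,0],[0,0,0],0]

```text
t: 11.9
eef_pos: [503.1, -19.3, 110.2]
tcp_rot: [-1.572, -0.007, 0.19]
ft_force: [0.4, -0.9, -2.2]
opening: 0.167
```

```bash
cat > g.py <<'E'
from h import *
import sys
s=readout.state(); Rm=R.from_euler('xyz',s['tcp_rot']).as_matrix()
T=np.array([float(a) for a in sys.argv[1:4]])
print(s['eef_pos'],np.degrees(s['tcp_rot']),s['ft_force'],'shift',(Rm.T@(T-s['eef_pos'])).round(2))
E
python3 g.py 503.8 -16.8 104
```

```text
[503.0884565  -19.33003353 110.19856002] [-90.08084429  -0.37892114  10.89297916] [ 0.44385159 -0.87574139 -2.2363376 ] shift [1.14 6.2  2.36]
```

>>> apply_moves:
  increments:
    - [[0.1,0.3,0.24],[0,-0.2,0.3],0]
    - [[0,0,0],[0,0,0],0]
    - [[0,0,0],[0,0,0],0]
    - [[0,0,0],[0,0,0],0]
    - [[0,0,0],[0,0,0],0]

```text
t: 12.52
eef_pos: [504.3, -17.3, 108.4]
tcp_rot: [-1.573, -0.002, 0.193]
ft_force: [-0.8, 0.2, -1.9]
opening: 0.165
```

```bash
python3 g.py 503.8 -16.8 104; python3 - <<'E'
from h import *
s=readout.state(); p=read_camera('wrist'); save(p,'w5'); np.savez('w5.npz',**{k:np.array(v) for k,v in p.items()},pos=s['eef_pos'],rot=s['tcp_rot'])
a=cv2.imread('pics/w5.png')[150:300,230:400]
cv2.imwrite('pics/c5.png',cv2.resize(a,None,fx=4,fy=4,interpolation=cv2.INTER_CUBIC))
E
```

```text
[504.30166536 -17.32254079 108.40989573] [-90.10835254  -0.12107939  11.05582873] [-0.78763167  0.24151258 -1.94721852] shift [-0.4   4.41  0.62]
```

View pics/c5.png

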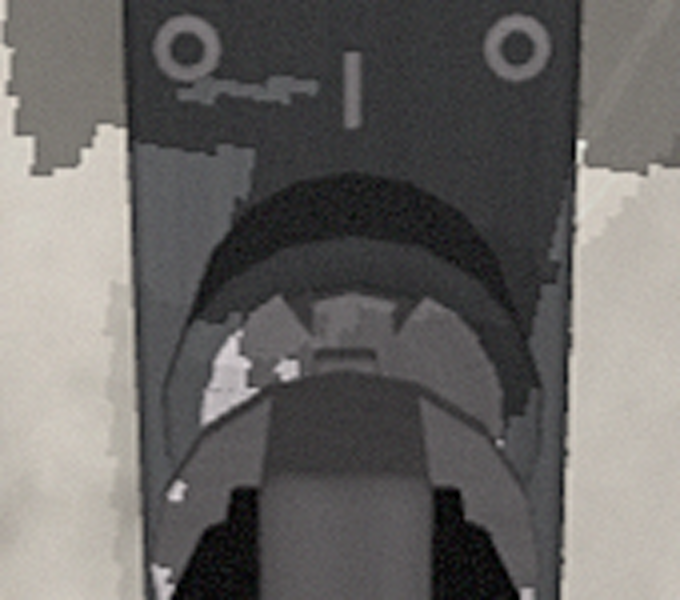

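The crop shows the slot mouth at about x 310–398, mid 354, and the lug at 313–378, mid 345. So the adapter is roughly 1 mm to the left, and I'll compute it.

```bash
python3 - <<'E'
from h import *
d=np.load('w5.npz'); p={k:d[k] for k in d}; s={'eef_pos':d['pos'],'tcp_rot':d['rot']}
Rm=R.from_euler('xyz',s['tcp_rot']).as_matrix(); t=s['eef_pos']; zo=t[2]-39.4
B=lambda c: np.array(c)/4+[230,150]
for n,c,z in [('lugtip top',(345.5,350),zo+14),('slot mouth',(354,310),56),('arc top outer',(352,238),56),('outerL',(165,420),56),('outerR',(540,420),56),('index',(352,90),8),('screwmid',(352,48),8),('collar far',(346,374),zo+36),('plate L/R',((131+578)/2,120),8)]:
    print(n,(Rm.T@(ray(p,B(c),z,s)-t)).round(2))
E
```

```text
lugtip top [-20.01  25.36  -1.29]
slot mouth [-17.82  52.37  -0.12]
arc top outer [-27.94  52.35  -0.41]
outerL [ -1.85  52.46 -26.57]
outerR [-1.88 52.36 25.93]
index [-41.67 100.32  -0.24]
screwmid [-48.38 100.31  -0.25]
collar far [-23.74   3.35  -1.23]
plate L/R [-36.83 100.33   0.17]
```

>>> apply_moves:
  increments:
    - [[0.07,0,0.1],[0,0,0],0]
    - [[0,0,0],[0,0,0],0]
    - [[0,0.6,0],[0,0,0],0]
    - [[0,0.5,0],[0,0,0],0]
    - [[0,0.3,0],[0,0,0],0]

```text
t: 13.2
eef_pos: [504.8, -16.1, 93.5]
tcp_rot: [-1.573, -0.002, 0.193]
ft_force: [0.3, -0.1, -1.8]
opening: 0.164
```

```bash
python3 g.py 504.7 -16.3 90
```

```text
[504.84668773 -16.14267943  93.5263353 ] [-90.11047869  -0.1281809   11.05716793] [ 0.27225112 -0.06314834 -1.75672034] shift [-0.18  3.53 -0.12]
```

>>> apply_moves:
  increments:
    - [[0,0.3,0],[0,0,0],0]
    - [[0,0.3,0],[0,0,0],0]
    - [[0,0.3,0],[0,0,0],0]
    - [[0,0,0],[0,0,0],0]
    - [[0,0,0],[0,0,0],0]

```text
t: 13.82
eef_pos: [504.8, -16.2, 83.5]
tcp_rot: [-1.573, -0.002, 0.193]
ft_force: [-0.2, 0.6, -1.3]
opening: 0.164
```

```bash
python3 g.py 504.7 -16.3 65.4
```

```text
[504.82793368 -16.16824309  83.53762695] [-90.09907634  -0.09740885  11.05553826] [-0.24555328  0.58838484 -1.28920634] shift [-0.18 18.14 -0.07]
```

>>> apply_moves:
  increments:
    - [[0,0.4,0],[0,0,0],0]
    - [[0,0.4,0],[0,0,0],0]
    - [[0,0.3,0],[0,0,0],0]
    - [[0,0.1,0],[0,0,0],0]
    - [[0,0,0],[0,0,0],0]

```text
t: 14.45
eef_pos: [505.0, -16.2, 71.5]
tcp_rot: [-1.573, -0.002, 0.193]
ft_force: [-0.9, 0.1, 4.2]
opening: 0.17
```

```bash
python3 g.py 504.7 -16.3 65.4
```

```text
[504.95410117 -16.20576753  71.47970139] [-90.11371369  -0.13706188  11.05263382] [-0.88744008  0.06190544  4.16215276] shift [-0.28  6.08 -0.03]
```

>>> apply_moves:
  increments:
    - [[0,0.25,0],[0,0,0],0]
    - [[0,0.2,0],[0,0,0],0]
    - [[0,0.1,0],[0,0,0],0]
    - [[0,0.1,0],[0,0,0],0]
    - [[0,0.05,0],[0,0,0],0]

```text
t: 15.08
eef_pos: [504.9, -16.2, 65.9]
tcp_rot: [-1.573, -0.003, 0.193]
ft_force: [-2.7, 0.6, 9.3]
opening: 0.167
```

```bash
python3 g.py 504.7 -16.3 65.4
```

```text
[504.92708992 -16.19357529  65.86838552] [-90.13582496  -0.18464428  11.06246176] [-2.68224803  0.60577971  9.32357104] shift [-0.24  0.47 -0.06]
```

>>> apply_moves:
  increments:
    - [[-0.02,0.08,0],[0,0,0],0]
    - [[0,0.05,0],[0,0,0],0]
    - [[0,0.05,0],[0,0,0],0]
    - [[0,0.03,0],[0,0,0],0]
    - [[0,0,0],[0,0,0],0]

```text
t: 15.7
eef_pos: [504.9, -16.2, 65.8]
tcp_rot: [-1.574, -0.005, 0.193]
ft_force: [-1.5, 0.2, 7.7]
opening: 0.169
```

```bash
python3 g.py 504.7 -16.3 65.4
```

```text
[504.90580091 -16.19083063  65.78215319] [-90.16966337  -0.27746101  11.06557157] [-1.50842237  0.17645186  7.73777715] shift [-0.22  0.38 -0.07]
```

>>> apply_moves:
  increments:
    - [[0,0.2,0],[0,0,0],0]
    - [[0,0.2,0],[0,0,0],0]
    - [[0,0.2,0],[0,0,0],0]
    - [[0,0.2,0],[0,0,0],0]
    - [[0,0.2,0],[0,0,0],0]

```text
t: 16.32
eef_pos: [505.2, -16.2, 65.2]
tcp_rot: [-1.576, -0.011, 0.193]
ft_force: [-9.2, 0.6, 33.6]
opening: 0.166
```

```bash
python3 g.py 504.7 -16.3 65.4
```

```text
[505.20051542 -16.178611    65.16076101] [-90.29516968  -0.60403327  11.08376103] [-9.19511683  0.6400056  33.55934377] shift [-0.51 -0.24 -0.02]
```

Flush: the collar is on the rim and the force rises to 33 N at z 65.2. Now I turn clockwise, keeping a light downward push.

>>> apply_moves:
  increments:
    - [[0,0.05,0],[0,5,0.4],0]
    - [[0,0.08,0],[0,8,0],0]
    - [[0,0.08,0],[0,8,0],0]
    - [[0,0.08,0],[0,8,0],0]
    - [[0,0.08,0],[0,8,0],0]

```text
t: 16.95
eef_pos: [504.7, -16.2, 65.2]
tcp_rot: [-1.573, -0.008, -0.47]
ft_force: [-4.3, -0.5, 15.9]
opening: 0.166
```

```bash
python3 g.py 504.7 -16.3 65.4
```

```text
[504.67090049 -16.18872893  65.21072993] [-90.0987662   -0.43633372 -26.95198723] [-4.34062841 -0.5473174  15.87047355] shift [ 0.08 -0.19 -0.09]
```

>>> apply_moves:
  increments:
    - [[0,0.08,0],[0,9,0.3],0]
    - [[0,0.08,0],[0,10,0],0]
    - [[0,0.08,0],[0,10,0],0]
    - [[0,0.08,0],[0,10,0],0]
    - [[0,0.08,0],[0,10,0],0]

```text
t: 17.58
eef_pos: [504.4, -16.9, 65.2]
tcp_rot: [-1.568, -0.005, -1.351]
ft_force: [-4.1, -2.8, 14.9]
opening: 0.165
```

```bash
python3 g.py 504.7 -16.3 65.2; python3 - <<'E'
from h import *
s=readout.state(); p=read_camera('wrist'); save(p,'w6'); print(s['moment'],s['joints'],s['opening'])
E
```

```text
[504.41516325 -16.86433062  65.2044396 ] [-89.85599863  -0.28377626 -77.41391783] [-4.14252831 -2.76696517 14.86380237] shift [-0.49  0.    0.4 ]
[-0.62693682  1.00971181  0.09754149] [-0.16238069  0.54004844  1.99836553 -0.00648911  0.59900984 -0.37670379] 0.16499212974614852
```

View pics/w6.png

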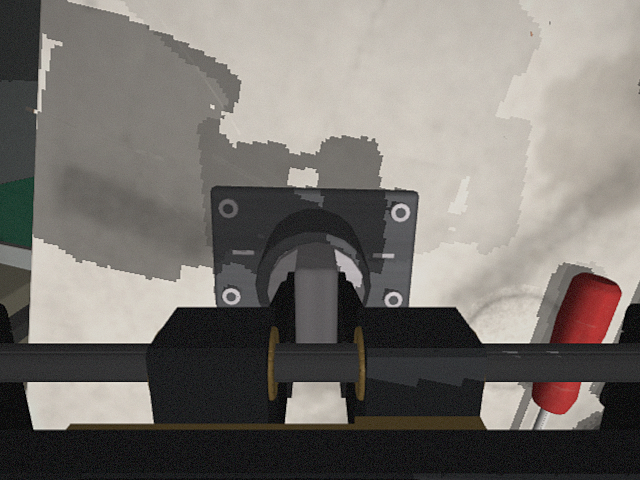

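The picture shows the collar down on the housing at (316,260) and the bar perpendicular to the plate's long side. One settling push, then I'll check that it stays steady.

>>> apply_moves:
  increments:
    - [[0,0.08,0],[0,2,0],0]
    - [[0,0.08,0],[0,0,0],0]
    - [[0,0.08,0],[0,0,0],0]
    - [[0,0.1,0],[0,0,0],0]
    - [[0,0.1,0],[0,0,0],0]

```text
t: 18.25
eef_pos: [504.3, -17.0, 65.2]
tcp_rot: [-1.566, -0.006, -1.396]
ft_force: [-4.5, 0.5, 20.3]
opening: 0.165
```

```bash
python3 g.py 504.7 -16.3 65.2; python3 - <<'E'
from h import *
p=read_camera('top')
for n in ['plug','tape_roll','parts_dish_1','screwdriver','marker']:
    for d in nets.mark_of(p,n)[:1]: print(n,round(d['confidence'],2),cam2world(p,d['point']).round())
s=readout.state(); print(s['eef_pos'],s['ft_force'],s['opening'],s['t'])
E
```

```text
[504.33739653 -16.97998944  65.19638329] [-89.7239896   -0.36435962 -79.99651612] [-4.46887684  0.5322394  20.25438096] shift [-0.61 -0.01  0.48]
plug 0.84 [ 476. -211.    6.]
tape_roll 0.92 [ 751. -294.   -1.]
parts_dish_1 0.71 [ 693. -244.    1.]
screwdriver 0.93 [671. -90.  -1.]
marker 0.67 [710.  -7.  -2.]
[504.34353546 -16.9808465   65.21499395] [-5.3167194   0.37344579 18.55508909] 0.16730360674518022 18.55
```

Steady: turned 91°, collar pressed on the rim with about 20 N, and the gripper still holding. Handing in.

```bash
python3 -c "
from h import *
print(env.job_done()); s=readout.state(); print(s['eef_pos'],s['ft_force'],s['opening'])"
```

```text
the job is handed in; nothing more can be done
None
the job is handed in; nothing more can be done
```

I took the steel flat-bar adapter out of the block and set it into the socket with its lugs in the slots. I pushed it down until the collar met the rim, turned it clockwise and handed in at about 18.6 s, still holding it. The handing-in call reports no verdict.

- **Height:** the last reading before handing in gave the fingertips (TCP) at z 65.2 mm, steady. I expected 65.4 mm at flush. An upward force of about 19 N, above the spring's roughly 10 N, means the collar is on the rim.
- **Turn:** the tool turned 91° from the slot direction (yaw 11.1° to -80.0°). The last wrist picture, taken at 88.5°, showed the bar square to the plate's long side.
- **Grip:** the opening was 15.9 mm, the bar's width.
- **Position:** the TCP moved about 1 mm sideways during the turn, within the 3 mm limit. A small sideways force of about 5 N remained.
- **Tilt:** the tool is less than half a degree off vertical.
- **Other things:** the network's positions for the plug and the bystanders agree with the start to within about 4 mm in the top view, which is its accuracy.

Two things did not agree exactly. The wrist camera put the held adapter about 1–2 mm off the TCP, so I lined it up with the socket by what the camera showed of both. The first, lighter pushes near flush stopped at z 65.8 mm, and only a firmer push (33 N) brought it to 65.2 mm. I did not read the adapter's slip in the fingers or the plunger depth directly.

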